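# Feel the peg bores for a broken stub and fit the new coat peg

### The job

Only one of the three empty bores in this coat-peg rail is clear; in the other two the broken-off end of an old peg still sits down inside. Feel down the bores with the steel punch, only touching lightly, until you know which is clear, and stand the punch back in its hole in the block. Then push the new peg fully home in the clear bore, with its square head squared up to the rail, without forcing it against a broken end and without disturbing the other things on the bench.

Things in the scene. Friction and masses are not known exactly. Their poses are not given: they have to be found in the camera images.
- rail: fixed wooden coat-peg rail lying face up on a thin mat, 370 mm long (y axis), 90 wide (x); its face is 46 mm above the bench. Five bores in a row, 75 mm apart: old pegs like the new one, 60 mm tall, fill the end two; the three between look empty. Origin: on the bench under the middle bore
- bore_a (a point): centre of the mouth, at the rail's face, of the empty bore at -75 mm along the rail's y: 22 mm across, 1.5 mm chamfer. Four small sprung ribs 6 to 14 mm down leave 18 mm and grip a tenon: pushing a peg in takes 5 to 12 N from about 8 mm depth on
- bore_b (a point): the same for the middle bore. Of the three bores, two hold a broken-off tenon 20 mm across (stub1, stub2), its top 13 to 18 mm below the face; the clear one has only its felted bottom (bottom), 27 to 36 mm below the face. Which is which changes and is not tracked. What is touched in a bore gives about 1 mm per 8 N, up to 2.5 mm, then is hard
- bore_c (a point): the same for the bore at +75 mm along the rail's y
- peg_head (a point): centre of the loose new wooden peg's square head, 36 x 36 mm, 24 high (x and y axes square to its flats). Below it: round shank 24 mm across, 30 long; collar 34 across, 6 high; round tenon 20 across, 25 long, end tapered. Starts upright in the plywood block, collar resting on the block's top (66 mm above the bench), tenon loose in its hole. 50 to 80 g
- peg_shoulder (a point): underside of the new peg's collar, on its axis, 48 mm below peg_head; it lies on the rail's face when the peg is home
- punch_grip (a point): half-way up the square shank of the loose steel pin punch: shank 16 x 16 mm and 74 long (x and y axes square to its flats), with a short round struck end above (6 mm) and below it a round pin 9 mm across and 55 long. It starts upright in the block, shank resting on the block's top. 180 g
- punch_tip (a point): lower end of the punch's pin, 92 mm below punch_grip
- punch_hole (a point): centre of the mouth of the punch's hole, 13 mm across and 60 deep, in the fixed plywood block (60 mm along x, 130 along y, 66 high; this point's axes are the block's). The new peg's hole lies 70 mm from it to the block's -y
- glue: bystander: white glue bottle, 56 mm across, 150 high, origin under its centre
- block: bystander: loose wooden block 75 x 75 x 30 mm with a hole through it, origin under its centre
- pencil: bystander: flat carpenter's pencil, 175 mm long (along x), 14 wide, 8 high, origin under its centre
Mind the look-alikes: they are no part of the job. What is meant by the part that bears punch_grip is not yellow, and is the larger of those in its own colour.

How it is judged:
On the way:
1. the tip of the punch is down inside one of the three empty bores and touches what it finds there, while the new peg is still out of the rail (((horizontal distance between punch_tip and bore_a below 0.009 m and z of punch_tip in the frame of rail below 0.038 m and (contact force between punch and stub1 above 1 N or contact force between punch and stub2 above 1 N or contact force between punch and bottom above 1 N)) or (horizontal distance between punch_tip and bore_b below 0.009 m and z of punch_tip in the frame of rail below 0.038 m and (contact force between punch and stub1 above 1 N or contact force between punch and stub2 above 1 N or contact force between punch and bottom above 1 N)) or (horizontal distance between punch_tip and bore_c below 0.009 m and z of punch_tip in the frame of rail below 0.038 m and (contact force between punch and stub1 above 1 N or contact force between punch and stub2 above 1 N or contact force between punch and bottom above 1 N))) and horizontal distance between peg_shoulder and bore_a above 0.06 m and horizontal distance between peg_shoulder and bore_b above 0.06 m and horizontal distance between peg_shoulder and bore_c above 0.06 m), for 0.05 s.
At the end, for the whole second after the job is handed in: The new peg stands upright in the clear bore, collar within 3 mm of the rail's face, within 4 mm of the bore's centre, its head square to the rail within 0.15 rad; the punch stands upright in its hole in the block, its tip at least 45 mm down; the robot touches nothing (((horizontal distance between peg_shoulder and bore_a below 0.004 m and z of peg_shoulder in the frame of rail below 0.049 m and (angle between the x axis of peg_head and the x axis of rail, either way round below 0.15 rad or angle between the x axis of peg_head and the y axis of rail, either way round below 0.15 rad)) or (horizontal distance between peg_shoulder and bore_b below 0.004 m and z of peg_shoulder in the frame of rail below 0.049 m and (angle between the x axis of peg_head and the x axis of rail, either way round below 0.15 rad or angle between the x axis of peg_head and the y axis of rail, either way round below 0.15 rad)) or (horizontal distance between peg_shoulder and bore_c below 0.004 m and z of peg_shoulder in the frame of rail below 0.049 m and (angle between the x axis of peg_head and the x axis of rail, either way round below 0.15 rad or angle between the x axis of peg_head and the y axis of rail, either way round below 0.15 rad))) and horizontal distance between punch_tip and punch_hole below 0.006 m and z of punch_tip in the frame of punch_hole below -0.045 m and angle between punch_grip's own z axis and vertical below 0.12 rad and angle between peg_head's own z axis and vertical below 0.08 rad).
It fails at once if the punch is pressed hard (over 25 N) against what lies in a bore (contact force between punch and stub1 above 25 N or contact force between punch and stub2 above 25 N or contact force between punch and bottom above 25 N).
It fails at once if the new peg is driven hard (over 40 N) against a broken end in a bore (contact force between peg and stub1 above 40 N or contact force between peg and stub2 above 40 N or contact force between peg and bottom above 40 N).
It fails at once if the glue bottle is moved by more than 20 mm (distance of glue from where it was at the start of the episode above 0.02 m).
It fails at once if the bored block is moved by more than 20 mm (distance of block from where it was at the start of the episode above 0.02 m).
It fails at once if the pencil is moved by more than 20 mm (distance of pencil from where it was at the start of the episode above 0.02 m).
It also fails if it takes over 67 s, if anything falls off the work surface, if the arm or the gripper's body presses on something with over 40 N, if the wrist force passes 120 N, or if a joint passes its speed limit or range.

### The arm

A 6-joint arm with a two-finger parallel gripper is mounted at the origin on the work surface. World frame = base frame: x ahead of the robot, y to its left, z up, the work surface at z = 0. Lengths are in m, angles in rad, forces in N, time in s.
With the tool pointing down it reaches from about 0.275 to 0.825 m from the base axis. Payload 4.9 kg.
Tool frame: the origin (TCP) lies midway between the tips of the shut fingers; the grasp point (between the pads) lies 19 mm behind it (bot.grip_depth is the distance from the TCP to the grasp point, in m); y points along the fingers, x is the direction in which the jaws open and shut, and the axes are right-handed (so a half turn about y gives the same grasp; the last joint's range is limited). The gripper opens to 85 mm and grips with 20 to 120 N. Pads are 22 mm wide; open, the fingers measure 114 mm over their backs; the gripper's body (76 mm by 85 mm) begins 54 mm behind the grasp point. The pads swing forward as they close: fully open they stand 13 mm farther back than shut.
Start: joints at [-1.292, 0.326, -0.193, 1.052, 0, 1.437], TCP at [0.221, -0.504, 0.231] pointing down, gripper open.
Joint ranges: [-2.65, 2.65], [-0.97, 1.79], [-1.3, 1.35], [-1.93, 2.1], [-1.47, 1.37], [-3.14, 3.14]. Speed limits (rad/s): [2.57, 2.57, 3.14, 3.14, 3.14, 3.14].

### API

Orientations are given as a unit quaternion [w, x, y, z].
In Python, from cell import bot gives the robot as it stands. Calls block until the motion is done:
- bot.move_pose(position, orientation): joint-space move of the TCP to a pose.
- bot.move_linear(position, speed=0.15, rotation=None, until_force=None): straight line of the TCP; rotation=None keeps the orientation; speed is the mean speed in m/s. With until_force (N) it stops when the force on the tool has changed by that much, and returns True; else False.
- bot.goto_joints(angles): joint-space move.
- bot.set_gripper(opening, grasp_force=None): opening from 0.0 (shut) to 1.0 (fully open); grasp_force is the grip in N (None keeps the last); returns when the fingers have stopped.
- bot.wait(seconds).
- bot.solve_ik(position, orientation): joint angles nearest the present ones, or None.
- bot.camera(name): name is "scene" or "top" or "wrist"; returns the picture (400x640x3 uint8, red, green, blue); there is no depth.
- bot.calibration(name): a dict with "mtx" (3x3 intrinsics, pixels), "extrinsics" (4x4, takes a point from world to camera coordinates); the wrist camera has in their place "hand_eye" (4x4, takes a point from camera to tool coordinates, whose origin is the TCP and whose axes are the tool frame's). Camera axes: x right, y down, z forward; pixel columns grow to the right and rows downward; lengths in m; the calibration is good to about 2 mm. A picture is of the moment at which its call begins: read the wrist's pose just before it. calibration takes no time and is no camera call.
A pose or a line that the arm cannot do raises bot.PlanningError and nothing moves.
- bot.close_job(): hands the job in, once; it reports no verdict.
Trained networks look in the newest picture that a camera, given by its name, has taken for a name from the list of things; names that differ only in an ending like _2 or _b are one class to them, and where a whole thing is asked for, a point or a joint stands for the part that bears it (a point fixed in the world has none). Each returns a list of dicts, best first, with "confidence" (0 to 1); they miss things now and then, are a little off and sometimes report something else, mostly with a low value. They report only what shows in the picture. A call takes as long as a camera call. They do not tell look-alikes from the thing itself.
- bot.search_frame(camera, thing): "bbox" ([left, top, width, height] in pixels, round what is visible of it).
Readings, each from a call of its own:
- bot.read_clock(): time.
- bot.read_joint_positions(): joint angles.
- bot.read_joint_vel(): joint speeds.
- bot.read_joint_efforts(): joint torques, N m.
- bot.read_position(): TCP position.
- bot.read_tool_rot(): TCP orientation.
- bot.read_ft_force(): force on the tool from outside, world axes, zero at the start.
- bot.read_moment(): the same for the moment, N m.
- bot.read_gripper_width(): opening from 0.0 (shut) to 1.0 (fully open).
Only numpy, scipy, OpenCV 4.12 (cv2) and the standard library are available. Lean on these libraries where they do the work, as an engineer would, in place of code of your own. Each camera call takes 0.05 s, during which the arm holds its last target. There are 200 camera calls.

## Working session

There is one attempt and no reset: what is moved stays moved. The work goes in short steps, each a Python script; the robot and the scene stay as the last script left them, time stands still between calls to the robot, and variables do not carry over. Pictures are saved under pics/ and viewed, about 8 in all and at most 12, crops included, and the job is handed in when it is done.

```bash
mkdir -p pics; ls; python3 - <<'E'
from cell import bot
import cv2,numpy as np
for n in ["top","scene"]:
    im=bot.camera(n); cv2.imwrite(f"pics/{n}0.png",im[:,:,::-1])
    c=bot.calibration(n); print(n,np.round(c["mtx"],1).tolist(),np.round(c["extrinsics"],3).tolist())
    for t in ["rail","bore_a","peg_head","punch_grip","punch_hole","glue","block","pencil"]:
        print(t,[(np.round(d["bbox"]).astype(int).tolist(),round(d["confidence"],2)) for d in bot.search_frame(n,t)][:5])
print(np.round(bot.calibration("wrist")["hand_eye"],3).tolist(),np.round(bot.calibration("wrist")["mtx"],1).tolist())
print(bot.read_clock(),bot.read_tool_rot(),bot.grip_depth)
E
```

```text
pics
top [[479.6, 0.0, 317.4], [0.0, 479.6, 196.2], [0.0, 0.0, 1.0]] [[-0.028, -0.999, -0.019, 0.085], [-0.987, 0.03, -0.155, 0.594], [0.156, 0.014, -0.988, 1.082], [0.0, 0.0, 0.0, 1.0]]
rail [([291, 175, 182, 84], 0.71)]
bore_a [([288, 170, 185, 96], 0.82)]
peg_head [([225, 224, 21, 23], 0.84)]
punch_grip [([163, 228, 24, 12], 0.71), ([199, 240, 16, 9], 0.59), ([199, 280, 15, 7], 0.51)]
punch_hole [([196, 219, 62, 47], 0.71)]
glue [([253, 107, 34, 39], 0.74)]
block [([325, 122, 38, 34], 0.74), ([201, 241, 14, 8], 0.27)]
pencil [([397, 130, 63, 24], 0.88)]
scene [[408.4, 0.0, 322.4], [0.0, 408.4, 197.7], [0.0, 0.0, 1.0]] [[-0.846, 0.534, 0.012, 0.46], [0.291, 0.479, -0.828, -0.112], [-0.448, -0.697, -0.56, 1.256], [0.0, 0.0, 0.0, 1.0]]
rail [([260, 138, 99, 120], 0.67)]
bore_a [([260, 138, 100, 124], 0.68)]
peg_head [([393, 220, 27, 34], 0.73), ([255, 235, 32, 76], 0.71), ([200, 184, 42, 28], 0.21)]
punch_grip [([432, 229, 15, 36], 0.87), ([447, 267, 24, 60], 0.79), ([465, 241, 11, 26], 0.74)]
punch_hole [([382, 238, 74, 67], 0.58)]
glue [([254, 233, 31, 78], 0.57), ([260, 137, 101, 121], 0.49)]
block [([227, 214, 44, 44], 0.83), ([430, 229, 16, 39], 0.6), ([255, 233, 32, 74], 0.22)]
pencil [([200, 182, 40, 28], 0.69)]
[[1.0, -0.001, -0.001, -0.001], [0.0, -0.274, 0.962, -0.142], [-0.001, -0.962, -0.274, 0.07], [0.0, 0.0, 0.0, 1.0]] [[320.2, 0.0, 322.2], [0.0, 320.2, 197.7], [0.0, 0.0, 1.0]]
0.9 [ 0.59186203 -0.59185347  0.38693143 -0.38690163] 0.0187
```

```bash
python3 - <<'E'
import cv2,numpy as np
t=cv2.imread("pics/top0.png")[100:300,140:490]; s=cv2.imread("pics/scene0.png")[130:340,190:490]
cv2.imwrite("pics/t1.png",cv2.resize(t,None,fx=2.28,fy=2.28,interpolation=3))
cv2.imwrite("pics/s1.png",cv2.resize(s,None,fx=2.6,fy=2.6,interpolation=3))
E
```

```text
(no output)
```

View pics/t1.png

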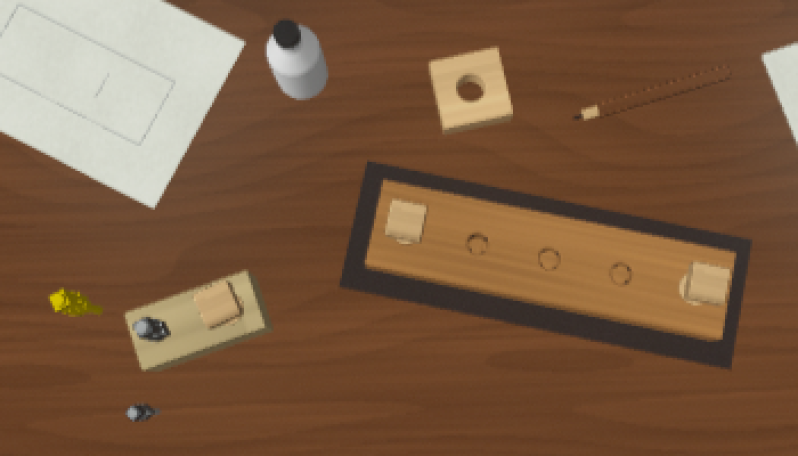

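View pics/s1.png

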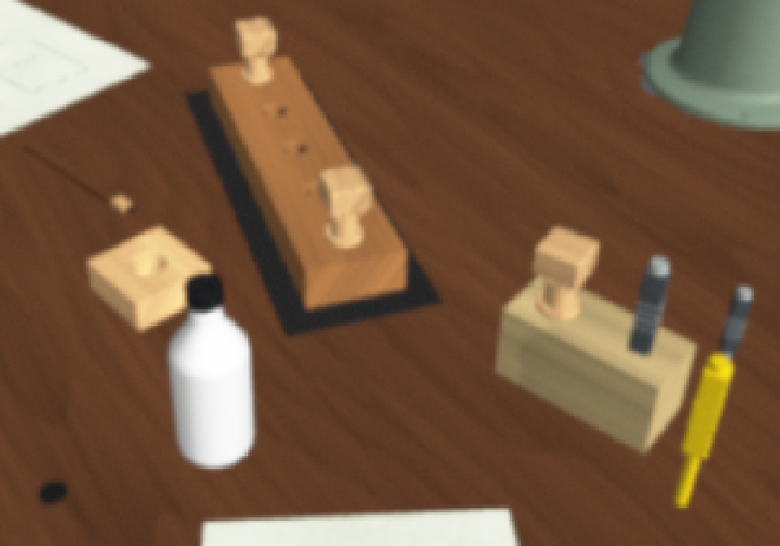

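Top view (full-frame pixels): three punches show, grey in the block (207,244), small loose grey one (202,281), yellow one (170,232). The one meant is the larger grey one standing in the block. Peg head is at (235,233), the bores at (349,207), (381,214), (412,220). Next I compute positions and look from near with the wrist camera.

```bash
cat > h.py <<'E'
from cell import bot
import cv2,numpy as np
from scipy.spatial.transform import Rotation as R
def rot(a):
    c,s=np.cos(a),np.sin(a)
    return np.array([[c,0,-s],[s,0,c],[0,-1,0]],float)
def q(a): return R.from_matrix(rot(a)).as_quat(scalar_first=True)
def cam(name,pose=None):
    """world->camera R,t"""
    c=bot.calibration(name)
    if name!="wrist": E=np.array(c["extrinsics"])
    else:
        T=np.eye(4);T[:3,:3]=R.from_quat(pose[1],scalar_first=True).as_matrix();T[:3,3]=pose[0]
        E=np.linalg.inv(T@np.array(c["hand_eye"]))
    return np.array(c["mtx"]),E
def unproj(K,E,px,z):
    d=E[:3,:3].T@np.linalg.solve(K,[px[0],px[1],1.]); o=-E[:3,:3].T@E[:3,3]
    return o+d*(z-o[2])/d[2]
def proj(K,E,P):
    p=K@(E[:3,:3]@np.asarray(P)+E[:3,3]); return p[:2]/p[2]
def shot(fn):
    pose=(np.array(bot.read_position()),np.array(bot.read_tool_rot()))
    im=bot.camera("wrist")[:,:,::-1].copy(); cv2.imwrite(fn,im)
    np.savez(fn[:-4]+".npz",p=pose[0],q=pose[1]); return im,pose
def go(p,a):
    """joint move, picking the reachable/nearest of a, a+pi"""
    j0=np.array(bot.read_joint_positions()); best=None
    for k in (a,a+np.pi):
        j=bot.solve_ik(list(p),list(q(k)))
        if j is not None and (best is None or abs(j-j0).max()<best[0]): best=(abs(np.array(j)-j0).max(),k)
    bot.move_pose(list(p),list(q(best[1]))); return best[1]
E
python3 - <<'E'
from h import *
K,E=cam("top")
c=lambda u,v:(140+u/2.28,100+v/2.28)
pt={"ba":((477,244),.046),"bb":((549,259),.046),"bc":((620,274),.046),"peg":((217,303),.126),"punch":((150,327),.13),"small":((138,412),.08),"yel":((70,302),.08),
"blkL":((125,314),.066),"blkT":((248,270),.066),"glueBase":((300,85),0.03)}
W={k:unproj(K,E,c(*p),z) for k,(p,z) in pt.items()}
for k,v in W.items(): print(k,np.round(v,4))
d=W["ba"]-W["bc"]; print("rail y ang",np.arctan2(d[1],d[0]),np.linalg.norm(d))
d=W["blkL"]-W["blkT"]; print("block y ang",np.arctan2(d[1],d[0]),np.linalg.norm(d))
print("start a",np.arctan2(*rot(0)[:2,0][::-1]),R.from_quat(bot.read_tool_rot(),scalar_first=True).as_matrix().round(2).tolist())
E
```

```text
ba [ 0.5684 -0.0062  0.046 ]
bb [ 0.5507 -0.0793  0.046 ]
bc [ 0.5331 -0.1509  0.046 ]
peg [0.5087 0.2471 0.126 ]
punch [0.4875 0.3099 0.13  ]
small [0.4081 0.3335 0.08  ]
yel [0.5179 0.4026 0.08  ]
blkL [0.5055 0.3513 0.066 ]
blkT [0.5463 0.2269 0.066 ]
glueBase [0.748  0.1758 0.03  ]
rail y ang 1.3314179092827816 0.1489958434064624
block y ang 1.8879559189862483 0.1308592239558208
start a 0.0 [[0.4, -0.0, 0.92], [-0.92, 0.0, 0.4], [-0.0, -1.0, -0.0]]
```

```bash
python3 - <<'E'
from h import *
print(go([.5507,-.0793,.24],-.239)); im1,_=shot("pics/w_rail.png")
print(go([.498,.278,.25],.317)); im2,_=shot("pics/w_blk.png")
print(bot.read_clock(), bot.search_frame("wrist","punch_grip")[:3],bot.search_frame("wrist","peg_head")[:3])
cv2.imwrite("pics/w2.png",np.vstack([im1,im2])[:, :][::1] if 0 else cv2.resize(np.hstack([im1,im2]),None,fx=.625,fy=.625))
E
```

```text
-0.239
0.317
4.3 [{'bbox': [368.4, 38.7, 40.8, 33.7], 'confidence': 0.91}, {'bbox': [316.1, 129.5, 22.7, 29.1], 'confidence': 0.76}] [{'bbox': [303.6, 189.8, 45.5, 52.2], 'confidence': 0.57}]
```

View pics/w_rail.png

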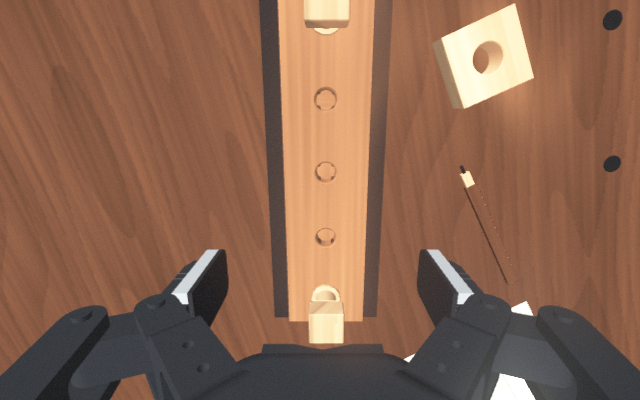

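View pics/w_blk.png

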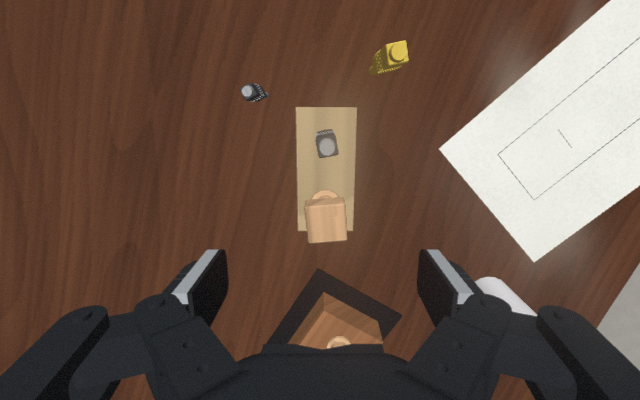

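Rail picture: bores at (325,99), (326,172), (326,237); end pegs at (326,12) and (326,320). Block picture: grey punch in the block at (327,146) is larger than the loose grey one at (252,92), with the yellow one at (392,55). Peg head top is at about (326,222). This confirms the choice, so I refine with a circle fit.

```bash
python3 - <<'E'
from h import *
def load(fn):
    d=np.load(fn[:-4]+".npz"); return cv2.imread(fn),cam("wrist",(d["p"],d["q"]))
im,(K,E)=load("pics/w_rail.png")
g=cv2.cvtColor(im,cv2.COLOR_BGR2GRAY)
# edge fit: project 22/25mm circle model, optimise centre by edge gradient magnitude
from scipy.optimize import minimize
def refine(g,K,E,P0,rad,z):
    m=cv2.GaussianBlur(g,(0,0),.8).astype(np.float32); gm=np.hypot(cv2.Sobel(m,5,1,0),cv2.Sobel(m,5,0,1))
    th=np.linspace(0,2*np.pi,60)
    def f(x):
        pts=np.array([proj(K,E,[x[0]+rad*np.cos(t),x[1]+rad*np.sin(t),z]) for t in th],np.float32)
        return -cv2.remap(gm,pts[:,0].reshape(-1,1),pts[:,1].reshape(-1,1),1).mean()
    best=min(((f([P0[0]+a,P0[1]+b]),P0[0]+a,P0[1]+b) for a in np.arange(-4,4.1,1)*1e-3 for b in np.arange(-4,4.1,1)*1e-3))
    r=minimize(f,best[1:],method="Nelder-Mead",options=dict(initial_simplex=[best[1:],[best[1]+1e-3,best[2]],[best[1],best[2]+1e-3]]))
    return r.x,-r.fun
B=[]
for px in [(326,237),(326,172),(325,99)]:
    p0=unproj(K,E,px,.046)
    o=[refine(g,K,E,p0,rr,.046) for rr in (.011,.0125)]
    print(px,p0.round(4),[(a.round(4),round(float(f))) for a,f in o]); B.append(max(o,key=lambda t:t[1])[0])
B=np.array(B); d=B[2]-B[0]; print("ang",np.arctan2(d[1],d[0]),np.linalg.norm(d),B.mean(0))
im2,(K2,E2)=load("pics/w_blk.png")
print("punch",[unproj(K2,E2,(327,146),.146).round(4), unproj(K2,E2,(327,146),.14).round(4)])
c=np.vstack([cv2.resize(im2[95:255,280:380],None,fx=3,fy=3,interpolation=3)])
c1=cv2.resize(im[75:260,290:360],None,fx=2.6,fy=2.6,interpolation=3)
H=max(c.shape[0],c1.shape[0]); P=np.zeros((H,c.shape[1]+c1.shape[1],3),np.uint8); P[:c.shape[0],:c.shape[1]]=c;P[:c1.shape[0],c.shape[1]:]=c1
cv2.imwrite("pics/crop.png",P)
# residual overlay numbers vs top camera
Kt,Et=cam("top")
for b in B: print("top px",proj(Kt,Et,[b[0],b[1],.046]).round(1))
E
```

```text
(326, 237) [ 0.5375 -0.1503  0.046 ] [(array([ 0.5363, -0.1491]), 104), (array([ 0.5369, -0.1487]), 84)]
(326, 172) [ 0.5551 -0.0778  0.046 ] [(array([ 0.5532, -0.0777]), 94), (array([ 0.5547, -0.0767]), 82)]
(325, 99) [ 0.5717 -0.0053  0.046 ] [(array([ 0.5719, -0.0042]), 100), (array([ 0.5719, -0.0055]), 90)]
ang 1.329857823074753 0.14914088442524281 [ 0.55378122 -0.07701461]
punch [array([0.489 , 0.3177, 0.146 ]), array([0.4893, 0.317 , 0.14  ])]
top px [411.1 218.8]
top px [380.1 212.5]
top px [348.3 205.6]
```

View pics/crop.png

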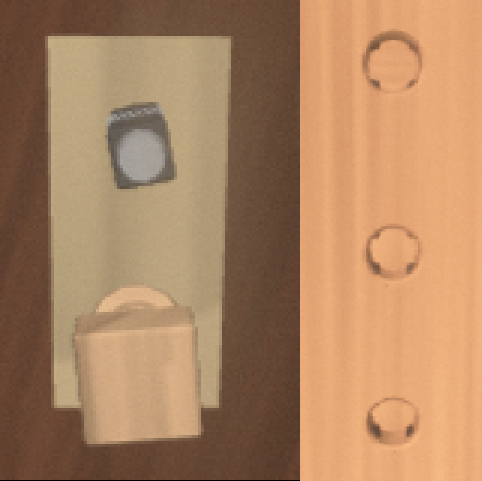

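```bash
python3 - <<'E'
from h import *
d=np.load("pics/w_blk.npz"); K,E=cam("wrist",(d["p"],d["q"]))
f=lambda u,v,z:unproj(K,E,(280+u/3,95+v/3),z)[:2]
bl=np.array([f(*c,.066) for c in [(48,37),(231,37),(217,407),(55,407)]])
yd=bl[0]+bl[1]-bl[2]-bl[3]; yd/=np.linalg.norm(yd); c=bl.mean(0)
print("blk",c,np.arctan2(yd[1],yd[0])-np.pi/2,"+35",c+.035*yd,c-.035*yd, [np.linalg.norm(bl[i]-bl[i-1]).round(4) for i in range(4)])
pk=np.array([f(*c,.126) for c in [(76,335),(195,332),(201,436),(87,444)]])
print("peg",pk.mean(0),[np.linalg.norm(pk[i]-pk[i-1]).round(4) for i in range(4)],[np.arctan2(*(v[::-1])) for v in (pk[1]-pk[0],pk[2]-pk[3],pk[0]-pk[3],pk[1]-pk[2])])
pu=f(141,156,.146); print("punch",pu)
bot.set_gripper(.5)
go([*pu,.19],.454); bot.move_linear([*pu,.0845],.12)
bot.set_gripper(0.0,50); print("w",bot.read_gripper_width()*85, bot.read_position(), bot.read_clock())
np.savez("pg.npz",p=bot.read_position(),q=bot.read_tool_rot())
print(bot.read_ft_force())
bot.move_linear([*pu,.235],.15); print(bot.read_ft_force(),bot.read_gripper_width()*85)
print(go([.5532,-.0777,.16],-.239),bot.read_clock())
im,_=shot("pics/held.png")
cv2.imwrite("pics/tt.png",cv2.resize(bot.camera("top")[150:270,280:480,::-1],None,fx=3,fy=3))
E
```

```text
blk [0.50038147 0.28299687] 0.30797055136400786 +35 [0.48977208 0.31635015] [0.51099085 0.2496436 ] [np.float64(0.1294), np.float64(0.0597), np.float64(0.1294), np.float64(0.0589)]
peg [0.51115511 0.2501402 ] [np.float64(0.0344), np.float64(0.0345), np.float64(0.0327), np.float64(0.0342)] [np.float64(0.3406611718102459), np.float64(0.390122877335511), np.float64(1.9665636247571394), np.float64(1.9593822768780875)]
punch [0.48922632 0.31697373]
w 15.368982005193951 [0.48979428 0.317224   0.08532787] 6.6583
[-1.26828517  0.05555283  3.93440558]
[-0.53014403 -0.1146345  -1.54017372] 14.9759514626227
-0.239 9.3167
```

View pics/held.png

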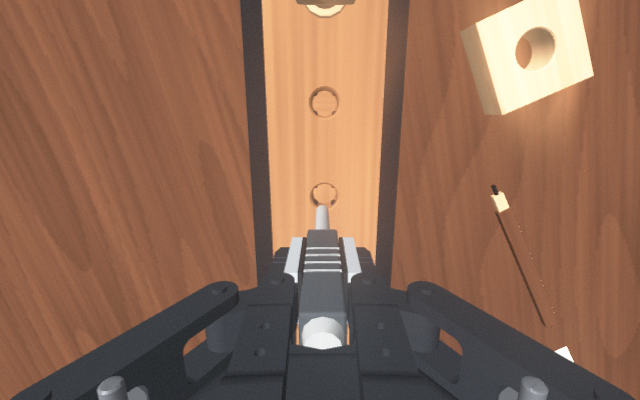

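The punch is held: its tip shows at (322,207), bore b at (325,194) and bore a (or c) at (325,102). I take the bore centres again from this nearer picture and probe.

```bash
python3 - <<'E'
from h import *
d=np.load("pics/held.npz"); K,E=cam("wrist",(d["p"],d["q"])); print(d["p"])
im=cv2.imread("pics/held.png")
for px in [(324.5,194),(324.5,102)]: print(px,unproj(K,E,px,.046).round(4))
Rm=R.from_quat(d["q"],scalar_first=True).as_matrix(); tip=d["p"]+Rm@[0,.073,0]; print("tip model px",proj(K,E,tip).round(1),"tool x",Rm[:,0].round(3))
a=cv2.resize(im[75:245,280:365],None,fx=3.5,fy=3.5,interpolation=3)
b=cv2.imread("pics/tt.png"); P=np.zeros((max(a.shape[0],b.shape[0]),a.shape[1],3),np.uint8);P[:a.shape[0]]=a
cv2.imwrite("pics/c2.png",P)
E
```

```text
[ 0.5534749  -0.07674357  0.16018804]
(324.5, 194) [ 0.5548 -0.0763  0.046 ]
(324.5, 102) [ 0.5719 -0.0052  0.046 ]
tip model px [323.3 210.3] tool x [ 0.972 -0.235  0.   ]
```

View pics/c2.png

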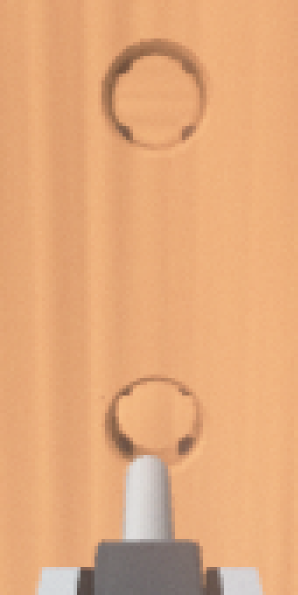

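```bash
cat >> h.py <<'E'
u=np.array([.235,.972]); b0=np.array([.5543,-.0770])
BORE={"b":b0,"a":b0+.075*u,"c":b0-.075*u}
E
python3 - <<'E'
from h import *
res={}
for n in "bac":
    p=BORE[n]
    bot.move_linear([*p,.165],.25)
    e=p-np.array(bot.read_position())[:2]; 
    if abs(e).max()>.0005: p=p+e
    h=bot.move_linear([*p,.113],.1,until_force=6)
    if h: print(n,"rim?",bot.read_position()); break
    h=bot.move_linear([*p,.078],.02,until_force=4); bot.wait(.1)
    z=bot.read_position(); res[n]=46-(z[2]-.0735)*1e3
    print(n,h,"depth mm",round(res[n],1),"F",bot.read_ft_force(),"pos",z,"e",e,bot.read_clock())
    bot.move_linear([*p,.165],.2)
    if h and res[n]>24: break
E
```

```text
b True depth mm 13.9 F [-0.1927813  -0.31772841  5.14081014] pos [ 0.55380076 -0.07754137  0.10562376] e [-0.00065846 -0.00051839] 11.125
a True depth mm 33.9 F [-0.08912536 -0.34797986  4.5379694 ] pos [ 0.57314285 -0.00519401  0.0856057 ] e [ 0.00129648 -0.00110463] 14.0417
```

Bore b stops at 13.9 mm (a stub) and bore a at 33.9 mm, which is the felted bottom. So a is the clear one. I return the punch.

```bash
python3 - <<'E'
from h import *
d=np.load("pg.npz"); p=d["p"]; print(p)
bot.move_linear([.5719,-.0042,.235],.25)
go([*p[:2],.235],.454); bot.move_linear([*p[:2],.160],.15); bot.wait(.3)
e=np.array(bot.read_position())[:2]-p[:2]; print("err",e)
p2=p[:2]-e
h=bot.move_linear([*p2,p[2]+.035],.06,until_force=6); print(h,bot.read_position())
if not h:
    h=bot.move_linear([*p2,p[2]-.002],.05,until_force=8); print(h,bot.read_position(),bot.read_ft_force(),bot.read_clock())
E
```

```text
[0.48979428 0.317224   0.08532787]
err [0.00052228 0.00026321]
False [0.48945987 0.31705083 0.12044296]
True [0.48865907 0.31665049 0.08534531] [-1.13401832 -0.44073592  4.85478307] 18.7083
```

```bash
python3 - <<'E'
from h import *
bot.set_gripper(.45); bot.wait(.1)
x=np.array(bot.read_position()); bot.move_linear([*x[:2],.2],.2)
pk=np.array([.5111,.2499])
bot.set_gripper(.65)
go([*pk,.17],.375); shot("pics/pegup.png"); bot.move_linear([*pk,.0953],.12); bot.wait(.2)
print(bot.read_position())
bot.set_gripper(0,50); print("w",bot.read_gripper_width()*85,bot.read_position())
bot.move_linear([*pk,.20],.15); print(bot.read_gripper_width()*85,bot.read_ft_force())
go([*BORE["a"],.16],-.239); bot.wait(.3); im,pose=shot("pics/pegheld.png"); print(pose[0],bot.read_clock())
s=bot.camera("top")[:,:,::-1]; cv2.imwrite("pics/top_h.png",s); cv2.imwrite("pics/scene_h.png",bot.camera("scene")[:,:,::-1])
A=cv2.imread("pics/pegup.png"); 
P=np.hstack([cv2.resize(im[60:300,220:430],(460,525)),cv2.resize(cv2.imread("pics/scene_h.png")[140:320,250:480][:, 100:],(300,525))])
cv2.imwrite("pics/c3.png",P)
E
```

```text
[0.51179712 0.25020616 0.09623544]
w 35.29114171730763 [0.51139801 0.24998922 0.09596584]
35.39017698878808 [-0.48671825 -0.15678886 -1.37564385]
[ 0.5719933  -0.00298896  0.16023756] 24.1583
```

View pics/c3.png

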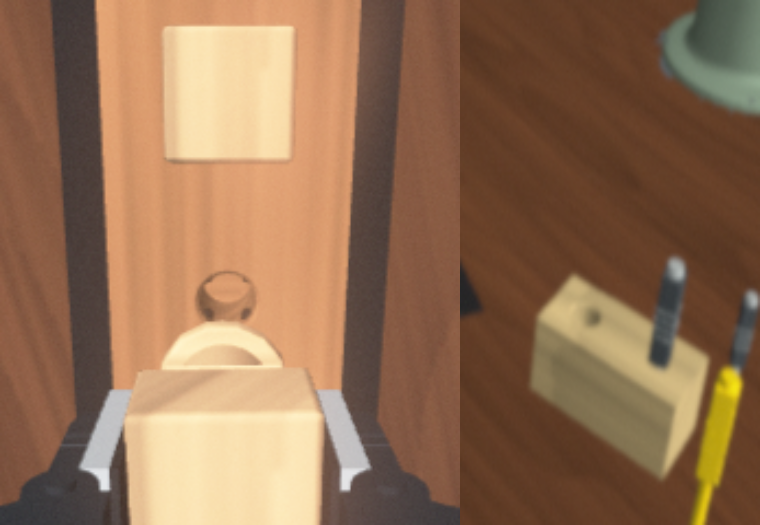

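```bash
python3 - <<'E'
from h import *
d=np.load("pics/pegheld.npz"); K,E=cam("wrist",(d["p"],d["q"])); p=d["p"]
Rm=R.from_quat(d["q"],scalar_first=True).as_matrix(); print("tool z",Rm[:,2].round(3))
print("bore",unproj(K,E,(323.2,195.6),.046).round(4))
for zz in (.131,.137): print("collar far px",zz,proj(K,E,[*(p[:2]+.017*Rm[:2,2]),zz]).round(1),"measured (321.5,206.6)")
g=cv2.imread("pics/pegheld.png"); 
t=p[2]+.0187+.012
for s in (-1,1):print("head top edge",[proj(K,E,[*(p[:2]+sx*.018*Rm[:2,0]+.018*s*Rm[:2,2]),t]).round(1).tolist() for sx in(-1,1)])
a=cv2.resize(g[170:330,265:385],None,fx=4.5,fy=4.5,interpolation=3)[:600]
cv2.imwrite("pics/c4.png",a)
E
```

```text
tool z [0.235 0.972 0.   ]
bore [ 0.5719 -0.0037  0.046 ]
collar far px 0.131 [323.5 205.8] measured (321.5,206.6)
collar far px 0.137 [323.5 209.1] measured (321.5,206.6)
head top edge [[280.1, 331.1], [368.0, 331.0]]
head top edge [[276.6, 250.5], [371.6, 250.4]]
```

View pics/c4.png

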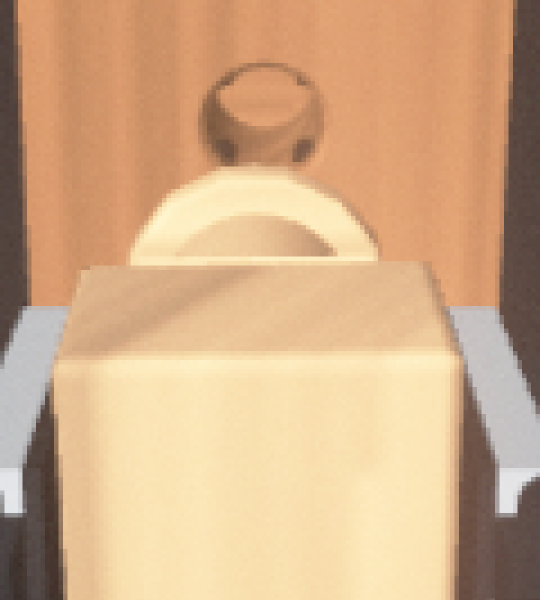

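Held-peg view: the collar centre is at column 321.7 and bore a at 323.2, so the bore lies about 1 mm to the tool's +x and about 0.5 mm back. I correct for that and insert in stages. The scene crop shows the punch standing in its hole.

```bash
python3 - <<'E'
from h import *
t=np.array([.5729,-.0037]); c=t.copy()
bot.set_gripper(0,80)
for z in (.135,.108):
    bot.move_linear([*c,z],.08); bot.wait(.3); e=t-np.array(bot.read_position())[:2]; c=c+e; print("e",e)
h=bot.move_linear([*c,.0945],.03,until_force=5); print(h,bot.read_position(),bot.read_ft_force())
if not h:
    h=bot.move_linear([*c,.072],.03,until_force=25); print(h,bot.read_position(),bot.read_ft_force(),bot.read_moment())
print(bot.read_clock())
E
```

```text
e [-2.95930882e-04  4.42640899e-05]
e [-3.76503763e-05  6.74985956e-06]
True [ 0.57256865 -0.00471944  0.09603065] [ 1.62334831 -1.31520021 -0.98701382]
26.4417
```

5 mm deep when it stopped with only small residual forces, so the tenon is in the mouth and has reached the ribs. I push on, watching the force.

```bash
python3 - <<'E'
from h import *
c=np.array([.5726,-.0040])
for z in (.088,.072):
    h=bot.move_linear([*c,z],.025,until_force=25); print(h,bot.read_position(),bot.read_ft_force(),bot.read_moment())
    if h: break
print(bot.read_gripper_width()*85,bot.read_clock())
E
```

```text
False [ 0.57265111 -0.00469723  0.08749711] [ 1.38698731 -4.55504876 -3.04269245] [-1.27692055 -0.53196149  0.02094867]
True [ 0.5731257  -0.00499242  0.07605946] [-1.84974965 -0.77267395  5.12482912] [-0.13903177  0.078296    0.00552845]
34.79051771804939 27.475
```

```bash
python3 - <<'E'
from h import *
p=np.array(bot.read_position())
print(bot.move_linear([*p[:2],p[2]-.005],.02,until_force=20),bot.read_position(),bot.read_ft_force())
bot.set_gripper(.65); p=np.array(bot.read_position()); bot.move_linear([*p[:2],.2],.15)
go([.45,-.02,.26],-.239); bot.wait(.2)
s=bot.camera("scene")[:,:,::-1]; w,_=shot("pics/end_w.png"); t=bot.camera("top")[:,:,::-1]
cv2.imwrite("pics/end.png",np.vstack([np.hstack([cv2.resize(s[130:270,250:480],(490,298),interpolation=3),cv2.resize(w[:,150:490],(253,298))]),cv2.resize(t[100:300,140:490],(743,301)[:2],interpolation=3)]) )
print(bot.read_clock())
E
```

```text
True [ 0.57311754 -0.00496579  0.07604937] [-1.82920221 -0.40871596  4.70324636]
29.95
```

View pics/end.png

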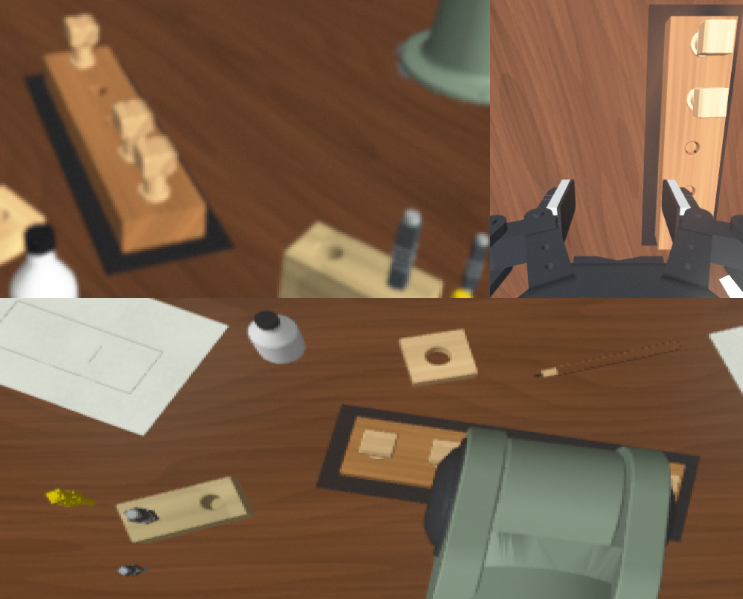

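The peg stands upright and square next to the end peg at the same height. The punch is in its hole, the bystanders have not moved and the gripper is clear, so I hand in.

```bash
python3 -c "
from cell import bot
bot.close_job(); print(bot.read_clock())"
```

```text
the job is handed in; nothing more can be done
the job is handed in; nothing more can be done
```

The new peg is pushed home in bore a, the clear one. The punch is back in its hole, and the job was handed in at about 30 s.

- **Probing:** I used the larger grey punch standing in the block. At 4–5 N it stopped 13.9 mm down in the middle bore (a broken end) and 33.9 mm down in bore a (the felted bottom). Bore c was not probed, because only one bore is clear.
- **Punch:** it went back to its recorded grasp height with a light touch (about 5 N). The last pictures show it upright in its hole.
- **Peg:** it stopped at the height worked out for the collar lying on the rail (tool at 0.0761 m against 0.0760 m). A second press raised the force with no further travel. The last pictures show it upright, square to the rail and as tall as the end peg; the bystanders look unmoved.
- **Checks that disagreed:** the top and wrist cameras differed by 2–3 mm on where the rail is, so I aligned from the wrist picture of the held peg over the bore. The first insertion move tripped its 5 N limit at 5 mm depth, where the tenon met the ribs. It then went on home, with a 25 N stop as the limit. As the peg seated, the tool sat about 1.3 mm in y from where I had aimed, which is within the 4 mm allowed.

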